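# Tomatoes into the snap-lid vacuum box

### The job

Put all the ripe tomatoes from the green mat into the white storage box, lowering each one gently onto its padded floor so that none is bruised; then set the blue lid on and press it straight down until the orange hooks at both ends have clicked over it. Last, draw the air out with three strokes of the sprung pump handle on the lid, pulling it straight up to its stop each time and letting it go fully back down, and leave the lid clipped and the other things standing where they are.

Things in the scene. Friction and masses are not known exactly. Their poses are not given: they have to be found in the camera images.
- box_floor (a point): centre of the inner padded floor of the white box, z up, x along the box's long axis. Inside 216 (x) x 130 (y) mm, walls 4 mm, rim 62 mm above this point; the box is held to the board and does not slide. The hooks at its x ends are the highest parts, 89 mm above this point
- liner: the grey padded floor of the box, 216x130x3 mm, origin under its centre; a tomato that is dropped on it from more than about 20 mm, or pressed on it with more than 25 N, is bruised
- hook_a (a joint): orange snap hook at the box's +x end, arm 124 to 130 mm from box_floor, 34 mm wide in y; its barb reaches in to 116 mm, sloping above, its flat underside 72 mm above box_floor (2 mm above a seated lid). Value: outward lean, rad; 0 upright, about 0.1 while the lid's edge passes the barb, springs back to 0 once the lid has clicked in under it
- hook_b (a joint): the same for the hook at the box's -x end
- lid_top (a point): centre of the top face of the blue lid, z up, x along its long side. Plate 244 (x) x 138 (y) x 8 mm, 0.3 kg; under it a plug 211x125 mm, 9 mm deep (lead-in 203x117), enters the box's mouth with 2.5 mm play a side, either way round. At first it lies on its plug, this point 17 mm above the board. Seated, this point is 70 mm above box_floor. 10 to 20 N straight down in the middle snaps both hooks
- lid_end_a (a point): top face of the lid, 119 mm from its centre at its own +x end (in the middle of that edge, where the hook grips)
- lid_end_b (a point): the same at its -x end
- pump_grip (a point): centre of the pump's black grip bar in the middle of the lid: 64 (along the lid's x) x 20 (y) x 26 mm high; with the pump in, this centre is 37 mm above the lid's top face and 25 mm above the grey collar (48 dia, 12 high) on it; serves to carry the lid too
- pump (a joint): travel of the pump handle out of the lid, straight up: 0 in, 0.030 m at its stop. A spring holds it in with about 7 N, 11 N at the stop, so that it stays in while the lid is carried by it, and it goes back when let go
- tomato1_mid (a point): centre (half-way up) of a red tomato with green stalk, 50 mm dia, 42 high, 0.07 kg, flat underneath (37 dia); two to four of the four are present (absent ones read None); they start on the green mat, 3 mm thick, 150x190, on the board
- tomato2_mid (a point): centre (half-way up) of a red tomato with green stalk, 50 mm dia, 42 high, 0.07 kg, flat underneath (37 dia); two to four of the four are present (absent ones read None); they start on the green mat, 3 mm thick, 150x190, on the board
- tomato3_mid (a point): centre (half-way up) of a red tomato with green stalk, 50 mm dia, 42 high, 0.07 kg, flat underneath (37 dia); two to four of the four are present (absent ones read None); they start on the green mat, 3 mm thick, 150x190, on the board
- tomato4_mid (a point): centre (half-way up) of a red tomato with green stalk, 50 mm dia, 42 high, 0.07 kg, flat underneath (37 dia); two to four of the four are present (absent ones read None); they start on the green mat, 3 mm thick, 150x190, on the board
- oil: clear oil bottle with yellow cap, 62 dia x 237 high mm, bystander on the board, origin under its centre
- mill: dark wooden pepper mill, 58 dia x 150 high mm, bystander on the board, origin under its centre
- flat_box: low violet and orange carton, 92x55x40 mm, bystander on the board, origin under its centre
- tea: black tea carton, 71x73x81 mm, bystander on the board, origin under its centre
- pill_jar: white jar with pale blue lid, 54 dia x 96 high mm, bystander on the board, origin under its centre
- hob_board: fixed light wooden board over the hob, 535 (x) x 570 (y) mm, 18 thick; origin under its centre, its top (z = 0.018) is the work surface
- tomato1: the body of tomato1, origin under its centre
- tomato2: the body of tomato2, origin under its centre
- tomato3: the body of tomato3, origin under its centre
- tomato4: the body of tomato4, origin under its centre

How it is judged:
By the outcome, as a careful person would: the job done as asked, in the order asked, and still so for the second after the job is handed in, with the robot touching nothing.
Of tomato1, tomato2, tomato3, tomato4 only 2 to 4 are there at a start; the rules pass over those that are not, and their reading is None.
At some moment in a run one of tomato1, tomato2, tomato3, tomato4, lid may be knocked a few centimetres aside while the robot is not near it.
It also fails if it takes over 210 s, if anything falls off the work surface, if the arm or the gripper's body presses on something with over 40 N, if the wrist force passes 120 N, or if a joint passes its speed limit or range.

### The arm

A 7-joint arm with a two-finger parallel gripper is mounted at the origin on a cart in front of the work surface, level with it; the furniture and walls round the work are solid. World frame = base frame: x ahead of the robot, y to its left, z up, the work surface at z = 0. Lengths are in m, angles in rad, forces in N, time in s.
With the tool pointing down it reaches from about 0.425 to 1.025 m from the base axis. Payload 9.4 kg.
Tool frame: the origin (TCP) lies at the very end of the fingers, on their centre line; the grasp point (between the pads) lies 19 mm behind it; z points along the fingers, y is the line along which they close (so a half turn about z gives the same grasp; the last joint's range is limited). The gripper opens to 93 mm and grips with 3 to 60 N. Pads are 15 mm wide; open, the fingers measure 128 mm over their backs; the gripper's body (75 mm by 188 mm) begins 65 mm behind the grasp point.
Start: joints at [-1.332, 0.599, -0.003, 1.599, 0.002, 0.943, -0.08], TCP at [0.225, 0.689, 0.219] pointing down, gripper open.
Joint ranges: [-2.57, 2.57], [-0.35, 1.97], [-1.29, 1.29], [0.11, 2.56], [-1.05, 4.19], [0.11, 1.86], [-2.63, 2.63]. Speed limits (rad/s): [2.22, 2.22, 3.01, 3.01, 3.14, 3.14, 3.14].

### API

Orientations are given as [roll, pitch, yaw] about the fixed x, y, z axes, in that order (R = Rz(yaw) Ry(pitch) Rx(roll)).
In Python, from cell import ctrl, effector, ik, imaging gives the robot as it stands. Calls block until the motion is done:
- ctrl.move_to(position, orientation): joint-space move of the TCP to a pose.
- ctrl.servo_line(position, orientation=None, max_speed=0.15, threshold=None): straight line of the TCP; orientation=None keeps the orientation; max_speed is the mean speed in m/s. With threshold (N) it stops when the force on the tool has changed by that much, and returns True; else False.
- ctrl.goto_joints(angles): joint-space move.
- effector.set_gripper(opening, grip_force=None): finger opening in m; grip_force is the grip in N (None keeps the last); returns when the fingers have stopped.
- ctrl.pause(seconds).
- ik(position, orientation): joint angles nearest the present ones, or None.
- ctrl.get_state(): the state.
- imaging.capture(name): name is "scene" or "top" or "wrist"; returns a dict with "frame" (384x512x3 uint8, blue, green, red), "fovy" (degrees; the focal length in pixels is half the picture's height over the tangent of half this angle, whatever the lens; pixels are square), "cx", "cy" (the principal point, pixels), "view" (4x4, takes a point from world to camera coordinates). Camera axes: x right, y down, z forward; pixel columns grow to the right and rows downward; lengths in m; the calibration is good to about 2 mm. A picture is of the moment at which its call begins. There is no depth.
A pose or a line that the arm cannot do raises ctrl.PlanningError and nothing moves.
- ctrl.sign_off(): hands the job in; it is judged then, once.
The state is a dict: "clock": time; "joint_pos": joint angles; "joint_velocities": joint speeds; "effort": joint torques, N m; "tcp_pos": TCP position; "ee_rot": TCP orientation; "force": force on the tool from outside, world axes, zero at the start; "wrist_torque": the same for the moment, N m; "grip_width": finger opening in m; "grasp_force": force on a finger pad.
Only numpy, scipy, OpenCV 4.12 (cv2) and the standard library are available. Lean on these libraries where they do the work, as an engineer would, in place of code of your own. Each camera call takes 0.05 s, during which the arm holds its last target. There are 200 camera calls.

## Working session

There is one attempt and no reset: what is moved stays moved. The work goes in short steps, each a Python script; the robot and the scene stay as the last script left them, time stands still between calls to the robot, and variables do not carry over. Pictures are saved under pics/ and viewed, at most 14 in all, crops included, and the job is handed in when it is done.

```bash
mkdir -p pics; ls; cat > h.py <<'E'
import numpy as np, cv2
from cell import ctrl, effector, ik, imaging
def cam(n,save=None):
    c=imaging.capture(n)
    if save: cv2.imwrite('pics/'+save,c['frame'])
    c['f']=c['frame'].shape[0]/2/np.tan(np.radians(c['fovy'])/2); return c
def ray(c,u,v,z):
    V=np.array(c['view']);R=V[:3,:3];o=-R.T@V[:3,3]
    d=R.T@np.array([(u-c['cx'])/c['f'],(v-c['cy'])/c['f'],1]); return o+d*(z-o[2])/d[2]
def proj(c,p):
    q=np.array(c['view'])@np.append(p,1); return np.array([c['cx']+c['f']*q[0]/q[2],c['cy']+c['f']*q[1]/q[2]])
E
python3 - <<'E'
from h import *
for n in['scene','top','wrist']:
    c=cam(n,n+'0.png'); V=np.array(c['view']); print(n,c['fovy'],c['cx'],c['cy'],(-V[:3,:3].T@V[:3,3]).round(3),V[:3,:3].round(3).tolist())
s=ctrl.get_state(); print(s)
a=np.hstack([cv2.imread('pics/scene0.png'),cv2.imread('pics/wrist0.png')]);cv2.imwrite('pics/sw0.png',cv2.resize(a,(800,300)))
cv2.imwrite('pics/top0b.png',cv2.resize(cv2.imread('pics/top0.png'),(800,600)))
E
```

```text
pics
scene 47.48036593593001 259.00628406909914 191.2923204735393 [0.541 0.765 0.908] [[-0.999, -0.034, -0.015], [-0.014, 0.718, -0.696], [0.034, -0.695, -0.718]]
top 57.101544383234426 255.94040904621028 194.27873622967715 [ 0.419 -0.056  1.114] [[0.008, -1.0, 0.01], [-0.988, -0.01, -0.154], [0.154, -0.009, -0.988]]
wrist 70.46341107034908 256.35111248658205 194.48977676018285 [0.161 0.71  0.382] [[0.311, 0.951, -0.001], [0.921, -0.301, 0.246], [0.234, -0.077, -0.969]]
{'clock': 0.15, 'joint_pos': array([-1.33167555,  0.59992958, -0.00255938,  1.59990471,  0.00178909,
        0.9429087 , -0.07981656]), 'joint_velocities': array([ 1.26732145e-05, -3.53347977e-03,  1.61614487e-03, -2.83113825e-03,
       -4.44448673e-04,  1.58227185e-03, -8.31828318e-04]), 'effort': array([ 3.30932467e-03, -7.65586638e+01,  1.49916787e+00, -2.52565026e+01,
       -5.23334951e-02,  1.48002128e-02,  9.94623588e-05]), 'tcp_pos': array([0.22506892, 0.68881385, 0.21798141]), 'ee_rot': array([-3.14044839e+00,  9.32002528e-05,  2.82582046e+00]), 'force': array([-0.45266543, -0.17540889,  0.37554387]), 'wrist_torque': array([ 0.03942325, -0.0268675 , -0.03273639]), 'grasp_force': 0.0, 'grip_width': 0.09291833366637947}
```

View pics/top0b.png

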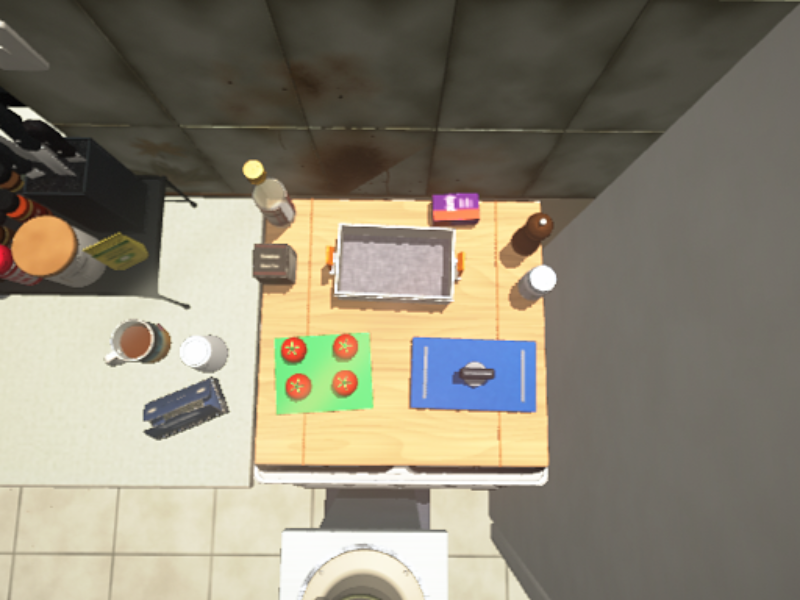

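View pics/sw0.png

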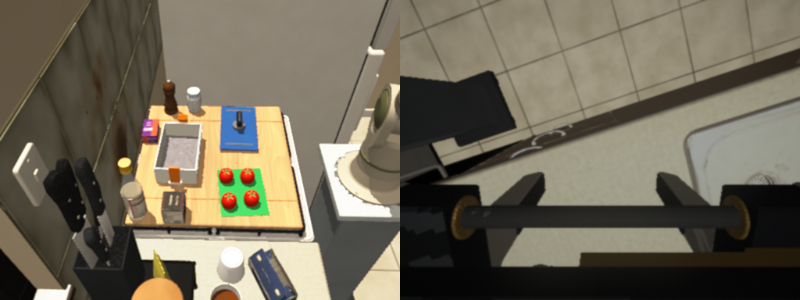

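```bash
cat >> h.py <<'E'
def mask(c,lo,hi):
    return cv2.inRange(cv2.cvtColor(c['frame'],cv2.COLOR_BGR2HSV),np.array(lo),np.array(hi))
def blobs(m,amin):
    n,l,s,ce=cv2.connectedComponentsWithStats(m); 
    return [(ce[i].round(1),s[i,4],(l==i).astype(np.uint8)) for i in range(1,n) if s[i,4]>=amin]
def red(c): return mask(c,(0,170,60),(7,255,255))|mask(c,(173,170,60),(180,255,255))
def rect(m):
    return cv2.minAreaRect(cv2.findContours(m,cv2.RETR_EXTERNAL,cv2.CHAIN_APPROX_NONE)[0][0])
E
python3 - <<'E'
from h import *
T=cam('top');S=cam('scene')
for n,c in(('top',T),('scene',S)):
    print(n)
    for ce,a,m in blobs(red(c),40): print(' red',ce,a,ray(c,*ce,.042).round(4),ray(c,*ce,.024).round(4))
    for ce,a,m in blobs(mask(c,(105,150,60),(125,255,255)),800): 
        r=rect(cv2.morphologyEx(m,cv2.MORPH_CLOSE,np.ones((15,15))));print(' lid',ce,a,[ray(c,*p,.035).round(4).tolist() for p in cv2.boxPoints(r)],ray(c,*r[0],.035))
    for ce,a,m in blobs(mask(c,(50,120,60),(75,255,255)),500): r=rect(m);print(' mat',ce,a,[ray(c,*p,.021).round(3)[:2].tolist() for p in cv2.boxPoints(r)])
    for ce,a,m in blobs(mask(c,(8,190,120),(18,255,255)),15): print(' or',ce,a,ray(c,*ce,.1).round(4))
# crop of box in top, upscaled
f=T['frame'][130:205,195:310]; cv2.imwrite('pics/boxt.png',cv2.resize(f,None,fx=6,fy=6,interpolation=cv2.INTER_CUBIC))
E
```

```text
top
 red [ 12.7 132.9] 103 [0.7745 0.6995 0.042 ] [0.7805 0.7122 0.024 ]
 red [  2.9 165.1] 116 [0.6706 0.7178 0.042 ] [0.6749 0.7308 0.024 ]
 red [220.5 219.9] 101 [0.5071 0.0413 0.042 ] [0.5086 0.0429 0.024 ]
 red [187.9 223.5] 146 [0.4953 0.1397 0.042 ] [0.4966 0.143  0.024 ]
 red [223.1 245.5] 83 [0.4302 0.0316 0.042 ] [0.4304 0.0331 0.024 ]
 red [189.9 245.7] 116 [0.4288 0.1312 0.042 ] [0.429  0.1343 0.024 ]
 or [211.1 163.6] 34 [0.6681 0.0676 0.1   ]
 or [294.1 167.4] 31 [ 0.6592 -0.1771  0.1   ]
scene
 red [185.3 178.4] 42 [ 0.7952 -0.1209  0.042 ] [ 0.8005 -0.1393  0.024 ]
 red [288.9 226.6] 196 [0.5021 0.0506 0.042 ] [0.5013 0.0357 0.024 ]
 red [316.1 226.9] 199 [0.4327 0.05   0.042 ] [0.4304 0.0352 0.024 ]
 red [321.1 255.1] 228 [0.4256 0.1378 0.042 ] [0.4232 0.1247 0.024 ]
 red [292.4 258.6] 230 [0.495  0.1497 0.042 ] [0.4941 0.1369 0.024 ]
 lid [305.2 165.9] 1838 [[0.5155, -0.3213, 0.035], [0.3705, -0.3235, 0.035], [0.3888, -0.0855, 0.035], [0.5165, -0.083, 0.035]] [ 0.44803435 -0.19574319  0.035     ]
 mat [312.5 250. ] 2016 [[0.53, 0.006], [0.366, -0.017], [0.372, 0.176], [0.517, 0.195]]
 or [233.3 150.5] 102 [ 0.6587 -0.1774  0.1   ]
 or [222.9 223.1] 201 [0.6636 0.091  0.1   ]
 or [286.8 219.8] 21 [0.5095 0.0772 0.1   ]
 or [320.2 219.4] 19 [0.4287 0.0742 0.1   ]
 or [289.6 248.6] 16 [0.504  0.1633 0.1   ]
 or [289.7 379. ] 238 [0.5081 0.4565 0.1   ]
```

View pics/boxt.png

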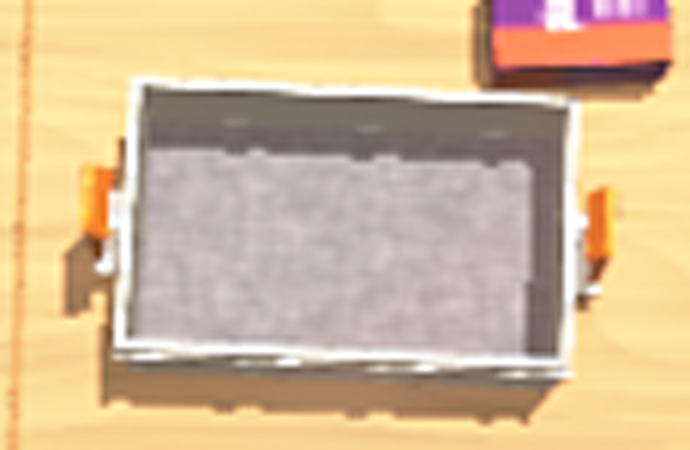

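```bash
python3 - <<'E'
from h import *
pi=np.pi
p,q=ctrl.get_state()['tcp_pos'],ctrl.get_state()['ee_rot']
for z in(.35,.42,.5): print(z,ik([p[0],p[1],z],q) is not None)
for yaw in np.arange(-pi,pi,pi/4):
    print(round(yaw,2),[ (lambda r: None if r is None else [r.round(2)[0],r.round(2)[6]])(ik(x,[pi,0,yaw])) for x in([.6,-.05,.35],[.45,.13,.1],[.66,-.05,.1],[.44,-.2,.1])])
E
```

```text
0.35 True
0.42 True
0.5 True
-3.14 [[np.float64(-0.26), np.float64(1.7)], [np.float64(-0.35), np.float64(1.06)], [np.float64(0.05), np.float64(1.47)], [np.float64(0.39), np.float64(1.72)]]
-2.36 [[np.float64(-0.09), np.float64(2.39)], [np.float64(-0.22), np.float64(1.62)], [np.float64(0.17), np.float64(2.08)], [np.float64(0.52), np.float64(2.3)]]
-1.57 [[np.float64(-0.72), np.float64(-2.59)], [np.float64(-0.08), np.float64(2.19)], [np.float64(-0.61), np.float64(-2.17)], [np.float64(-0.27), np.float64(-1.73)]]
-0.79 [[np.float64(-0.72), np.float64(-1.8)], [np.float64(-0.99), np.float64(-1.63)], [np.float64(-0.61), np.float64(-1.38)], [np.float64(-0.27), np.float64(-0.94)]]
0.0 [[np.float64(-0.69), np.float64(-1.06)], [np.float64(-0.73), np.float64(-1.32)], [np.float64(-0.41), np.float64(-0.94)], [np.float64(0.07), np.float64(-0.8)]]
0.79 [[np.float64(-0.51), np.float64(-0.48)], [np.float64(-0.66), np.float64(-0.66)], [np.float64(-0.31), np.float64(-0.33)], [np.float64(0.16), np.float64(-0.19)]]
1.57 [[np.float64(-0.39), np.float64(0.21)], [np.float64(-0.56), np.float64(-0.09)], [np.float64(-0.19), np.float64(0.27)], [np.float64(0.22), np.float64(0.48)]]
2.36 [[np.float64(-0.34), np.float64(0.96)], [np.float64(-0.45), np.float64(0.49)], [np.float64(-0.07), np.float64(0.87)], [np.float64(0.3), np.float64(1.12)]]
```

```bash
python3 - <<'E'
from h import *
pi=np.pi
s=ctrl.get_state();p=s['tcp_pos']
ctrl.servo_line([p[0],p[1],.48],max_speed=.3)
ctrl.move_to([.56,-.05,.40],[pi,0,pi/2])
ctrl.move_to([.55,-.06,.32],[pi,0,0])
a=cam('wrist','wb.png'); np.savez('wb',**a)
ctrl.move_to([.56,-.19,.32],[pi,0,pi-.1])
b=cam('wrist','wl.png'); np.savez('wl',**b)
print(ctrl.get_state()['clock'],ctrl.get_state()['force'])
E
python3 -c "
import cv2,numpy as np
cv2.imwrite('pics/w1.png',np.hstack([cv2.imread('pics/wb.png')[:290,50:450],cv2.imread('pics/wl.png')[:290,50:450]]))"
```

```text
7.7417 [0.89055029 0.07145027 0.40640019]
```

View pics/w1.png

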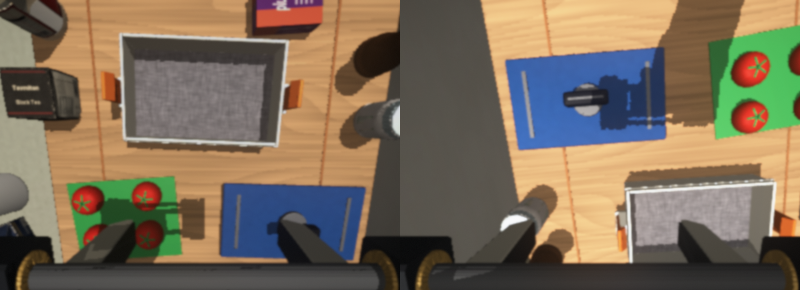

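```bash
python3 - <<'E'
from h import *
a=dict(np.load('wb.npz'));b=dict(np.load('wl.npz'))
def quad(m):
    c=max(cv2.findContours(m,cv2.RETR_EXTERNAL,cv2.CHAIN_APPROX_NONE)[0],key=cv2.contourArea)
    h=cv2.convexHull(c)
    for e in np.arange(.01,.1,.005):
        q=cv2.approxPolyDP(h,e*cv2.arcLength(h,True),True)
        if len(q)==4:break
    # refine: fit lines to contour pts near every side
    q=q[:,0].astype(float);P=c[:,0].astype(float);L=[]
    for i in range(4):
        A,B=q[i],q[(i+1)%4];d=(B-A)/np.linalg.norm(B-A);n=np.array([-d[1],d[0]])
        t=(P-A)@d;k=(abs((P-A)@n)<3)&(t>8)&(t<np.linalg.norm(B-A)-8)
        vx,vy,x,y=cv2.fitLine(P[k].astype(np.float32),cv2.DIST_HUBER,0,.01,.01).ravel();L.append((np.array([x,y]),np.array([vx,vy])))
    out=[]
    for i in range(4):
        (p1,d1),(p2,d2)=L[i-1],L[i];t=np.linalg.solve(np.c_[d1,-d2],p2-p1);out.append(p1+t[0]*d1)
    return np.array(out)
def rep(n,c,q,z):
    W=np.array([ray(c,*p,z)[:2] for p in q]);s=[np.linalg.norm(W[i]-W[(i+1)%4]) for i in range(4)]
    i=0 if s[0]>s[1] else 1;d=W[i]-W[(i+1)%4]+W[(i+3)%4]-W[(i+2)%4]
    print(n,'z',z,'ctr',W.mean(0).round(4),'sides',np.round(s,4),'ax deg',np.degrees(np.arctan2(d[1],d[0])).round(2)%180,'px',q.round(0).tolist())
def lidmask(c): return cv2.morphologyEx(mask(c,(100,120,40),(130,255,255)),cv2.MORPH_CLOSE,np.ones((25,25)))
mb=lidmask(b); 
for z in(.035,.017):rep('lid',b,quad(mb),z)
f=a['frame'].copy();hsv=cv2.cvtColor(f,cv2.COLOR_BGR2HSV)
w=((hsv[...,1]<40)&(hsv[...,2]>165)).astype(np.uint8);w[170:]=0;w[:,:150]=0;w[:,350:]=0
m=((hsv[...,1]<75)).astype(np.uint8);m[170:]=0;m[:,:150]=0;m[:,360:]=0
m=cv2.morphologyEx(m,cv2.MORPH_OPEN,np.ones((9,9)))
for z in(.07,.08,.087):rep('box outer',a,quad(m),z)
v=f.copy()
for p in quad(m): cv2.circle(v,(int(p[0]),int(p[1])),2,(0,0,255),-1)
cv2.imwrite('pics/dbg.png',np.hstack([cv2.resize(v[20:170,150:370],None,fx=1.8,fy=1.8),cv2.cvtColor(cv2.resize(w[20:170,150:370]*255,None,fx=1.8,fy=1.8),cv2.COLOR_GRAY2BGR)]))
for ce,k,_ in blobs(mask(a,(5,150,90),(18,255,255)),30): print('or',ce,k,ray(a,*ce,.1).round(4))
for n,c in(('a',a),('b',b)):
    for ce,k,_ in blobs(red(c),100): print('red',n,ce,k,ray(c,*ce,.042).round(4))
k=cv2.inRange(b['frame'],(0,0,0),(45,45,45)); k[:, :180]=0;k[:80]=0;k[120:]=0;k[:,290:]=0
for ce,n,_ in blobs(k,60): print('blk',ce,n,ray(b,*ce,.085).round(4))
E
```

```text
lid z 0.035 ctr [ 0.4522 -0.2078] sides [0.1308 0.2366 0.1313 0.235 ] ax deg 88.41 px [[311.0, 49.0], [314.0, 137.0], [169.0, 148.0], [156.0, 61.0]]
lid z 0.017 ctr [ 0.4506 -0.2088] sides [0.136  0.2461 0.1366 0.2444] ax deg 88.41 px [[311.0, 49.0], [314.0, 137.0], [169.0, 148.0], [156.0, 61.0]]
box outer z 0.07 ctr [ 0.6646 -0.0528] sides [0.2332 0.1459 0.2338 0.1448] ax deg 87.92 px [[169.0, 33.0], [339.0, 39.0], [328.0, 147.0], [173.0, 140.0]]
box outer z 0.08 ctr [ 0.6635 -0.0529] sides [0.2276 0.1424 0.2281 0.1413] ax deg 87.92 px [[169.0, 33.0], [339.0, 39.0], [328.0, 147.0], [173.0, 140.0]]
box outer z 0.087 ctr [ 0.6627 -0.053 ] sides [0.2236 0.14   0.2242 0.1389] ax deg 87.92 px [[169.0, 33.0], [339.0, 39.0], [328.0, 147.0], [173.0, 140.0]]
or [145.   85.4] 327 [0.6697 0.0887 0.1   ]
or [381.4  79.5] 301 [ 0.6776 -0.2236  0.1   ]
or [339.4  16.8] 998 [ 0.7506 -0.1626  0.1   ]
or [157.9  85.9] 430 [0.6691 0.0716 0.1   ]
or [345.2  93.7] 397 [ 0.6599 -0.1774  0.1   ]
or [191.8 188.8] 47 [0.5291 0.0346 0.1   ]
or [130.3 201.5] 122 [0.5097 0.1262 0.1   ]
or [194.1 196.8] 70 [0.5171 0.0319 0.1   ]
or [ 72.8 265.7] 75 [0.405 0.228 0.1  ]
or [ 71.8 297.2] 64 [0.3486 0.2389 0.1   ]
red a [339.1  17.1] 1018 [ 0.77   -0.1778  0.042 ]
red a [196.7 195.3] 485 [0.5043 0.0412 0.042 ]
red a [138.  198.8] 523 [0.498  0.1406 0.042 ]
red a [198.4 233.1] 388 [0.4362 0.0417 0.042 ]
red a [141.9 233.2] 172 [0.4358 0.1403 0.042 ]
red b [458.3  57.8] 877 [0.4261 0.1268 0.042 ]
red b [397.8  69.6] 725 [0.4334 0.0375 0.042 ]
red b [463.2 105.5] 840 [0.4954 0.1399 0.042 ]
red b [397.  117.1] 627 [0.5026 0.0381 0.042 ]
blk [249.   96.7] 188 [ 0.4535 -0.1887  0.085 ]
```

View pics/dbg.png

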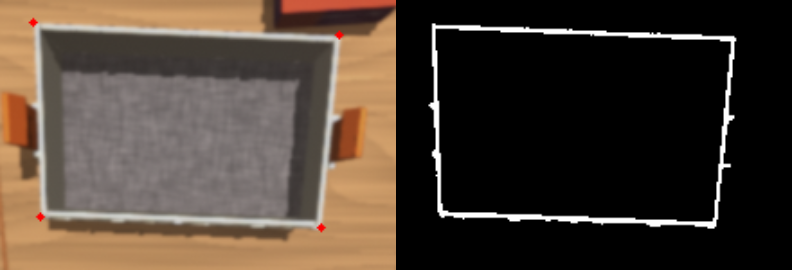

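```bash
cat >> h.py <<'E'
def quad(m):
    c=max(cv2.findContours(m,cv2.RETR_EXTERNAL,cv2.CHAIN_APPROX_NONE)[0],key=cv2.contourArea)
    h=cv2.convexHull(c)
    for e in np.arange(.01,.1,.005):
        q=cv2.approxPolyDP(h,e*cv2.arcLength(h,True),True)
        if len(q)==4:break
    q=q[:,0].astype(float);P=c[:,0].astype(float);L=[]
    for i in range(4):
        A,B=q[i],q[(i+1)%4];d=(B-A)/np.linalg.norm(B-A);n=np.array([-d[1],d[0]])
        t=(P-A)@d;k=(abs((P-A)@n)<3)&(t>8)&(t<np.linalg.norm(B-A)-8)
        vx,vy,x,y=cv2.fitLine(P[k].astype(np.float32),cv2.DIST_HUBER,0,.01,.01).ravel();L.append((np.array([x,y]),np.array([vx,vy])))
    out=[]
    for i in range(4):
        (p1,d1),(p2,d2)=L[i-1],L[i];t=np.linalg.solve(np.c_[d1,-d2],p2-p1);out.append(p1+t[0]*d1)
    return np.array(out)
def rep(n,c,q,z):
    W=np.array([ray(c,*p,z)[:2] for p in q]);s=[np.linalg.norm(W[i]-W[(i+1)%4]) for i in range(4)]
    i=0 if s[0]>s[1] else 1;d=W[i]-W[(i+1)%4]+W[(i+3)%4]-W[(i+2)%4]
    ang=np.degrees(np.arctan2(d[1],d[0]))%180
    print(n,'z',z,'ctr',W.mean(0).round(4),'sides',np.round(s,4),'ax deg',ang.round(2)); return W.mean(0),ang
def lidmask(c): return cv2.morphologyEx(mask(c,(100,120,40),(130,255,255)),cv2.MORPH_CLOSE,np.ones((25,25)))
def rim(c,x0,x1,y1):
    hsv=cv2.cvtColor(c['frame'],cv2.COLOR_BGR2HSV); w=((hsv[...,1]<40)&(hsv[...,2]>165)).astype(np.uint8);w[y1:]=0;w[:,:x0]=0;w[:,x1:]=0
    n,l,s,_=cv2.connectedComponentsWithStats(w); return (l==1+s[1:,4].argmax()).astype(np.uint8)
def tri(obs):
    A=[];B=[]
    for c,u,v in obs:
        V=np.array(c['view']);R=V[:3,:3];o=-R.T@V[:3,3];d=R.T@np.array([(u-c['cx'])/c['f'],(v-c['cy'])/c['f'],1]);d/=np.linalg.norm(d);M=np.eye(3)-np.outer(d,d);A.append(M);B.append(M@o)
    return np.linalg.solve(sum(A),sum(B))
E
python3 - <<'E'
from h import *
a=dict(np.load('wb.npz'));b=dict(np.load('wl.npz'));T=cam('top')
qa=quad(rim(a,150,360,170))
for z in(.06,.07,.087):rep('box',a,qa,z)
qt=quad(lidmask(T)); 
for z in(.017,.035):rep('lidT',T,qt,z); rep('lidB',b,quad(lidmask(b)),z)
qa2=quad(lidmask(a)) if 0 else None
m=mask(b,(45,80,30),(80,255,255))
# tomatoes between a and b,T
for (ua,ub,ut) in(([196.7,195.3],[397,117.1],[220.5,219.9]),([138,198.8],[463.2,105.5],[187.9,223.5])):
    print(tri([(a,*ua),(b,*ub)]).round(4),tri([(T,*ut),(b,*ub)]).round(4))
# lid corners triangulated T vs b by nearest
for p in quad(lidmask(b)):
    w=ray(b,*p,.017);k=min(qt,key=lambda q:np.linalg.norm(ray(T,*q,.017)-w));print('lid corner',tri([(b,*p),(T,*k)]).round(4))
E
```

```text
box z 0.06 ctr [ 0.6663 -0.0527] sides [0.2365 0.1456 0.2369 0.1456] ax deg 87.98
box z 0.07 ctr [ 0.6652 -0.0528] sides [0.231  0.1422 0.2313 0.1421] ax deg 87.98
box z 0.087 ctr [ 0.6633 -0.0531] sides [0.2215 0.1364 0.2218 0.1363] ax deg 87.98
lidT z 0.017 ctr [ 0.4539 -0.1317] sides [0.0799 0.1321 0.0357 0.1369] ax deg 6.96
lidB z 0.017 ctr [ 0.4506 -0.2088] sides [0.136  0.2461 0.1366 0.2444] ax deg 88.41
lidT z 0.035 ctr [ 0.4533 -0.1305] sides [0.0786 0.1299 0.0351 0.1347] ax deg 6.96
lidB z 0.035 ctr [ 0.4522 -0.2078] sides [0.1308 0.2366 0.1313 0.235 ] ax deg 88.41
[0.5025 0.0428 0.0334] [0.5051 0.0414 0.0364]
[0.4958 0.1439 0.0356] [0.4954 0.1397 0.0423]
lid corner [ 0.3987 -0.1103  0.1088]
lid corner [ 5.219e-01 -8.410e-02  4.000e-04]
lid corner [ 0.4668 -0.0952  0.7465]
lid corner [ 0.4404 -0.1588  0.4328]
```

```bash
python3 - <<'E'
from h import *
effector.set_gripper(0.0,10)
ctrl.servo_line([.555,-.19,.06],max_speed=.25)
r=ctrl.servo_line([.555,-.19,-.005],max_speed=.02,threshold=4)
s=ctrl.get_state();print(r,s['tcp_pos'],s['force'],s['clock'])
ctrl.servo_line([.555,-.19,.25],max_speed=.25)
effector.set_gripper(0.07,20)
E
```

```text
True [ 0.55497721 -0.18999047  0.01835662] [-1.12069846 -0.37162377  7.04976072] 12.4
```

```bash
cat >> h.py <<'E'
pi=np.pi
BC=np.array([.6635,-.0530]);BA=np.radians(88.0);E=np.array([np.cos(BA),np.sin(BA)]);F=np.array([np.sin(BA),-np.cos(BA)])
def toms(name=None):
    c=cam('wrist',name);out=[]
    m=cv2.morphologyEx(red(c),cv2.MORPH_CLOSE,np.ones((7,7)))
    for ce,a,b in blobs(m,250):
        h=cv2.convexHull(cv2.findContours(b,cv2.RETR_EXTERNAL,cv2.CHAIN_APPROX_NONE)[0][0]);M=cv2.moments(h)
        w=ray(c,M['m10']/M['m00'],M['m01']/M['m00'],.042)
        if .3<w[0]<.6 and -.1<w[1]<.3: out.append(w[:2].round(4))
    return sorted(out,key=lambda w:-w[0]-w[1])
def look(name=None):
    ctrl.move_to([.54,.08,.25],[pi,0,pi]); return toms(name)
def st(t):
    s=ctrl.get_state();print(t,'t',round(s['clock'],1),'tcp',s['tcp_pos'].round(4),'F',s['force'].round(1),'w',round(s['grip_width'],4),'g',round(s['grasp_force'],1))
def pick(p):
    effector.set_gripper(.07,8)
    ctrl.move_to([p[0],p[1],.12],[pi,0,pi]);ctrl.servo_line([p[0],p[1],.026],max_speed=.08)
    effector.set_gripper(.03,8);st('grip')
    ctrl.servo_line([p[0],p[1],.2],max_speed=.15);st('up')
def place(a,b):
    q=BC+a*E+b*F
    ctrl.move_to([*q,.2],[pi,0,BA]);ctrl.servo_line([*q,.05],max_speed=.1);ctrl.pause(.3)
    r=ctrl.servo_line([*q,.027],max_speed=.015,threshold=2.5);print(r);st('down')
    effector.set_gripper(.060,8);st('open');ctrl.servo_line([*q,.2],max_speed=.12)
E
python3 - <<'E'
from h import *
t=look('t1.png');print(t)
pick(t[0]);place(.073,.010)
E
```

```text
[array([0.4957, 0.1423]), array([0.4248, 0.1308]), array([0.5028, 0.0416]), array([0.4327, 0.0411])]
grip t 18.4 tcp [0.4958 0.1423 0.0262] F [0.1 0.1 4.2] w 0.0494 g 8.0
up t 19.7 tcp [0.4953 0.1422 0.1993] F [-0.6  0.6 -0.5] w 0.0496 g 8.0
True
down t 23.7 tcp [0.676  0.0196 0.0322] F [-0.4 -0.1  3.2] w 0.0492 g 8.0
open t 24.2 tcp [0.6753 0.0198 0.0314] F [-0.2 -0.1 -0.5] w 0.0598 g 0.0
```

View pics/t1.png

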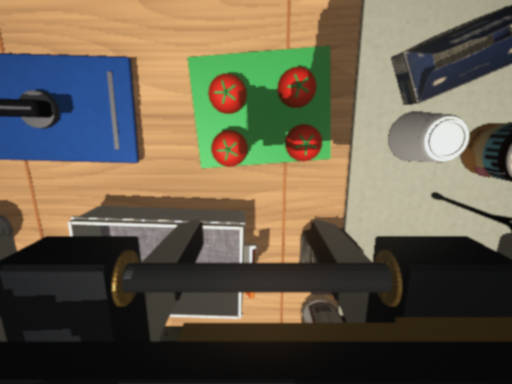

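```bash
python3 - <<'E'
from h import *
for k,(a,b) in enumerate([(.0245,-.010),(-.0245,.010),(-.073,-.010)]):
    t=look(f't{k+2}.png');print(t)
    pick(t[0]);
    assert ctrl.get_state()['grip_width']>.04
    place(a,b)
print(look('t5.png'))
ctrl.move_to([.55,-.06,.32],[pi,0,0]);c=cam('wrist','box5.png');np.savez('box5',**c)
ctrl.move_to([.56,-.19,.32],[pi,0,pi-.1]);c=cam('wrist','lid5.png');np.savez('lid5',**c)
rep('lid',c,quad(lidmask(c)),.035)
cv2.imwrite('pics/v5.png',np.hstack([cv2.imread('pics/box5.png')[:290,50:450],cv2.imread('pics/lid5.png')[:290,50:450]]))
st('')
E
```

```text
[array([0.4247, 0.131 ]), array([0.5028, 0.0418]), array([0.4326, 0.0412])]
grip t 29.8 tcp [0.4248 0.1311 0.0262] F [-0.1 -0.1  4.6] w 0.0496 g 8.0
up t 31.1 tcp [0.4243 0.1309 0.1994] F [-0.5 -0.2 -2.1] w 0.0494 g 8.0
True
down t 35.2 tcp [ 0.6543 -0.0281  0.0321] F [-0.4 -0.   3.6] w 0.0494 g 8.0
open t 35.7 tcp [ 0.6537 -0.028   0.0315] F [ 1.  -0.2  1.1] w 0.0602 g 0.0
[array([0.4545, 0.04  ])]
grip t 41.4 tcp [0.4545 0.04   0.026 ] F [0.1 0.8 1.6] w 0.0367 g 6.6
up t 42.7 tcp [0.4541 0.04   0.1994] F [-0.1  0.3  0.3] w 0.0298 g 0.0Traceback (most recent call last):
  File "<stdin>", line 5, in <module>
AssertionError
```

```bash
python3 - <<'E'
from h import *
print(look('t5.png'));st('')
cv2.imwrite('pics/v6.png',np.hstack([cv2.imread('pics/t4.png')[:290,50:450],cv2.imread('pics/t5.png')[:290,50:450]]))
E
ls pics
```

```text
[array([0.4533, 0.0393])]
 t 43.2 tcp [0.5389 0.0795 0.2488] F [ 0.1 -1.6 -0.2] w 0.0304 g 0.0
boxt.png
dbg.png
scene0.png
sw0.png
t1.png
t2.png
t3.png
t5.png
top0.png
top0b.png
w1.png
wb.png
wl.png
wrist0.png[ WARN:0@2.732] global loadsave.cpp:275 findDecoder imread_('pics/t4.png'): can't open/read file: check file path/integrity
Traceback (most recent call last):
TypeError: 'NoneType' object is not subscriptable
```

View pics/t5.png

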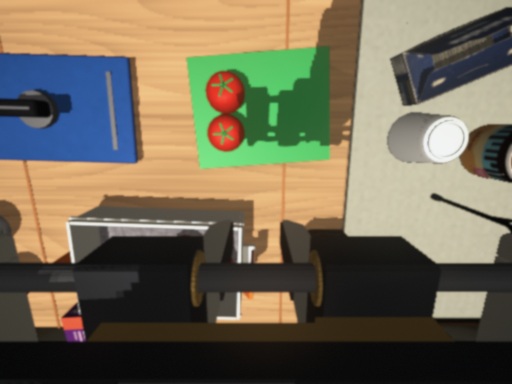

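```bash
cat >> h.py <<'E'
def toms(name=None):
    c=cam('wrist',name)
    m=cv2.morphologyEx(red(c),cv2.MORPH_CLOSE,np.ones((7,7)));cs=cv2.findContours(m,cv2.RETR_EXTERNAL,cv2.CHAIN_APPROX_NONE)[0]
    cv2.drawContours(m,cs,-1,255,-1);d=cv2.distanceTransform(m,cv2.DIST_L2,5)
    o=[ray(c,*ce,.042)[:2].round(4) for ce,a,b in blobs((d>11).astype(np.uint8),5)]
    return sorted([w for w in o if .3<w[0]<.6 and -.1<w[1]<.3],key=lambda w:-w[0]-w[1])
E
python3 - <<'E'
from h import *
t=look('t6.png');print(t)
assert len(t)==2
pick(t[0])
assert ctrl.get_state()['grip_width']>.045
place(-.0245,.010)
t=look('t7.png');print(t)
E
```

```text
[array([0.4815, 0.0392]), array([0.4306, 0.0397])]
grip t 46.8 tcp [0.4816 0.0393 0.0262] F [-0.1  0.5  3.9] w 0.0489 g 8.0
up t 48.1 tcp [0.481  0.0392 0.1994] F [-0.8  0.4 -0.7] w 0.0491 g 8.0
True
down t 52.1 tcp [ 0.6726 -0.0778  0.0321] F [ 0.3 -0.8  5. ] w 0.0494 g 8.0
open t 52.6 tcp [ 0.672  -0.0776  0.0314] F [ 0.3 -0.7  0.1] w 0.0596 g 0.0
[array([0.4373, 0.0401])]
```

```bash
python3 - <<'E'
from h import *
t=look('t8.png');print(t)
pick(t[0])
assert ctrl.get_state()['grip_width']>.045
place(-.073,-.010)
print(look('t9.png'))
ctrl.move_to([.55,-.06,.32],[pi,0,0]);c=cam('wrist','box5.png')
rep('box',c,quad(rim(c,150,360,170)),.087)
ctrl.move_to([.56,-.19,.32],[pi,0,pi-.1]);d=cam('wrist','lid5.png');np.savez('lid5',**d)
rep('lid',d,quad(lidmask(d)),.035)
cv2.imwrite('pics/v5.png',np.hstack([c['frame'][:290,50:450],d['frame'][:290,50:450]]))
st('')
E
```

```text
[array([0.4374, 0.0401])]
grip t 58.4 tcp [0.4375 0.0402 0.0262] F [ 0.7 -0.4  4. ] w 0.0494 g 8.0
up t 59.7 tcp [0.437  0.0401 0.1994] F [-0.8 -0.  -1.2] w 0.049 g 8.0
True
down t 63.8 tcp [ 0.6509 -0.1256  0.0321] F [-0.4  0.3  4.2] w 0.0493 g 8.0
open t 64.2 tcp [ 0.6503 -0.1253  0.0315] F [-0.6 -0.1 -0.6] w 0.0602 g 0.0
[]
box z 0.087 ctr [ 0.6631 -0.0529] sides [0.2217 0.1372 0.2222 0.137 ] ax deg 87.98
lid z 0.035 ctr [ 0.4521 -0.2077] sides [0.1309 0.2345 0.1312 0.2375] ax deg 88.43
 t 71.3 tcp [ 0.56   -0.1898  0.3198] F [ 1.3 -0.6 -0. ] w 0.06 g 0.0
```

View pics/v5.png

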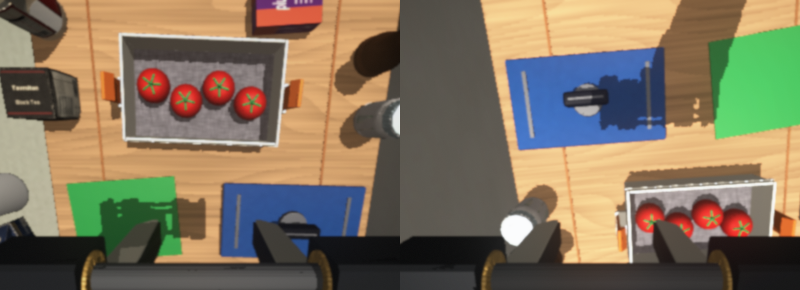

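```bash
python3 - <<'E'
from h import *
ctrl.move_to([.53,-.205,.25],[pi,0,pi]);c=cam('wrist','l7.png');np.savez('l7',**c)
q=quad(lidmask(c));print(q.round(1).tolist());rep('lid',c,q,.035)
ctrl.move_to([.452,-.29,.25],[pi,0,pi/2]);d=cam('wrist','l8.png');np.savez('l8',**d)
q=quad(lidmask(d));print(q.round(1).tolist());rep('lid',d,q,.035)
for n,e in(('c',c),('d',d)): print(n,proj(e,[.452,-.208,.072]),proj(e,[.452,-.208,.085]),proj(e,[.452,-.208,.035]))
cv2.imwrite('pics/v7.png',np.hstack([c['frame'][:290,50:450],d['frame'][:290,50:450]]))
st('')
E
```

```text
[[162.39999389648438, 61.599998474121094], [345.8999938964844, 67.30000305175781], [335.8999938964844, 168.0], [168.0, 163.89999389648438]]
lid z 0.035 ctr [ 0.4524 -0.2084] sides [0.236  0.1308 0.2359 0.1317] ax deg 88.35
[[204.1999969482422, 13.800000190734863], [310.8999938964844, 17.600000381469727], [297.6000061035156, 201.60000610351562], [207.39999389648438, 198.60000610351562]]
lid z 0.035 ctr [ 0.4518 -0.208 ] sides [0.1319 0.2368 0.131  0.2364] ax deg 88.47
c [253.20331002 116.1988436 ] [253.08940916 115.82667741] [253.48450462 117.11763491]
d [254.89092777 114.16554407] [254.84292586 113.72117632] [255.00942364 115.26249497]
 t 72.8 tcp [ 0.4531 -0.2895  0.2505] F [-0.4 -0.   0.1] w 0.0598 g 0.0
```

View pics/v7.png

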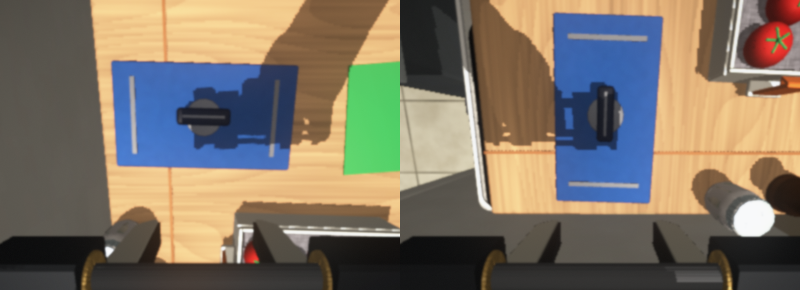

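```bash
python3 - <<'E'
from h import *
y=np.radians(88.4)
effector.set_gripper(.06,45)
ctrl.move_to([.452,-.208,.14],[pi,0,y]);ctrl.servo_line([.452,-.208,.054],max_speed=.08);st('at')
effector.set_gripper(.01,45);st('grip')
ctrl.servo_line([.452,-.208,.07],max_speed=.03);ctrl.servo_line([.452,-.208,.24],max_speed=.12);st('up')
ctrl.servo_line([.663,-.053,.24],[pi,0,BA],max_speed=.1);st('over')
c=cam('wrist','g1.png');np.savez('g1',**c)
s=cam('scene','s1.png')
cv2.imwrite('pics/v8.png',np.hstack([c['frame'][:300,:],cv2.resize(s['frame'][100:280,130:310],(300,300))])[:, :800])
for e in(1,-1):print(proj(c,[*(np.array([.663,-.053])+.122*E+e*.069*F),.24-.018]))
print(c['cx'],c['cy'])
E
```

```text
at t 74.8 tcp [ 0.4522 -0.2081  0.0543] F [ 0.7  0.4 -0.2] w 0.0601 g 0.0
grip t 75.6 tcp [ 0.452 -0.208  0.054] F [-0.8 -0.4  1.4] w 0.0199 g 45.0
up t 77.8 tcp [ 0.4517 -0.2078  0.2395] F [ 1.   0.8 -3.2] w 0.0194 g 45.0
over t 80.6 tcp [ 0.6628 -0.0533  0.2401] F [-0.2 -0.  -3.6] w 0.0196 g 45.0
[370.13901893  33.24548975]
[141.06102259  33.44389563]
256.35111248658205 194.48977676018285
```

View pics/v8.png

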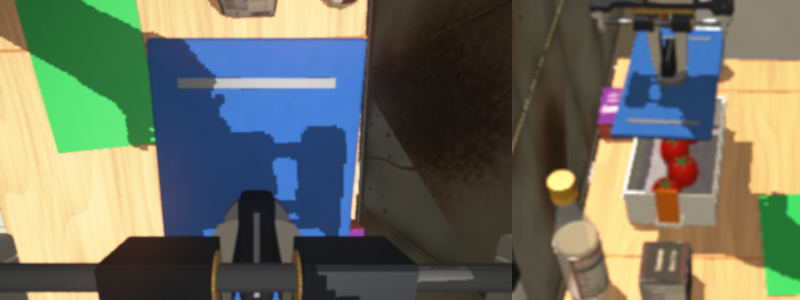

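```bash
python3 - <<'E'
from h import *
q=[.6630,-.0530]
ctrl.servo_line([*q,.15],max_speed=.08);st('pre')
for z in(.135,.128,.122,.117,.113,.110):
    r=ctrl.servo_line([*q,z],max_speed=.02,threshold=35);st(r)
    if r:break
c=cam('wrist','g2.png');s=cam('scene','s2.png')
cv2.imwrite('pics/v9.png',np.hstack([c['frame'][:300,:],cv2.resize(s['frame'][120:260,180:320],(300,300))])[:, :800])
E
```

```text
pre t 82.0 tcp [ 0.6633 -0.0532  0.1506] F [-0.5  0.5 -2.6] w 0.02 g 45.0
False t 82.9 tcp [ 0.6632 -0.0531  0.1352] F [-0.6 -0.5 -0.1] w 0.0195 g 45.0
False t 83.4 tcp [ 0.6637 -0.0533  0.1283] F [2.2 1.1 3.5] w 0.0196 g 45.0
False t 83.8 tcp [ 0.6631 -0.0523  0.1219] F [1.3 1.2 3.9] w 0.0195 g 45.0
False t 84.2 tcp [ 0.6626 -0.053   0.1167] F [ 0.4 -0.4  1.7] w 0.0196 g 45.0
True t 84.4 tcp [ 0.6627 -0.0534  0.1156] F [-2.2 -0.3  8.1] w 0.0196 g 45.0
```

View pics/v9.png

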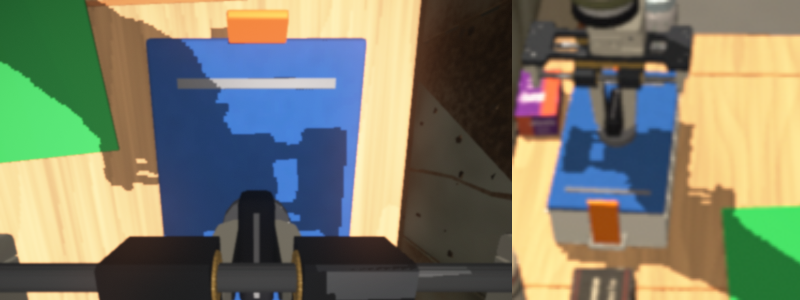

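```bash
python3 - <<'E'
from h import *
st('');q=[.6630,-.0530]
r=ctrl.servo_line([*q,.109],max_speed=.01,threshold=35);st(r)
ctrl.servo_line([*q,.1155],max_speed=.02);st('rest')
# tug test: up with threshold below spring pull-out
effector.set_gripper(.06,45);st('rel')
ctrl.servo_line([*q,.25],max_speed=.12)
ctrl.move_to([.56,-.05,.32],[pi,0,0]);c=cam('wrist','g3.png');np.savez('g3',**c)
q=quad(lidmask(c))
for z in(.095,.1):rep('lid',c,q,z)
s=cam('scene','s3.png')
cv2.imwrite('pics/v10.png',np.hstack([cv2.resize(c['frame'][:180,130:380],None,fx=2,fy=2)[:300],cv2.resize(s['frame'][130:250,190:290],(250,300),interpolation=cv2.INTER_CUBIC)]))
E
```

```text
t 84.5 tcp [ 0.6627 -0.0535  0.1157] F [-0.9  1.   8.6] w 0.0191 g 45.0
True t 84.9 tcp [ 0.6626 -0.0534  0.1156] F [-1.1 -0.5  7.2] w 0.0196 g 45.0
rest t 85.2 tcp [ 0.6626 -0.0534  0.1156] F [-1.9  0.1  6.3] w 0.02 g 45.0
rel t 86.0 tcp [ 0.663  -0.053   0.1155] F [-0.2 -0.3 -0.5] w 0.06 g 0.0
lid z 0.095 ctr [ 0.6628 -0.0536] sides [0.2373 0.1336 0.2373 0.133 ] ax deg 88.23
lid z 0.1 ctr [ 0.6624 -0.0536] sides [0.2342 0.1318 0.2342 0.1312] ax deg 88.23
```

View pics/v10.png

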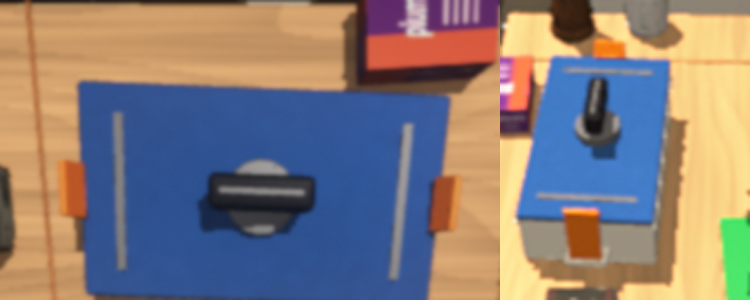

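```bash
cat >> h.py <<'E'
def stroke():
    q=[.6630,-.0533]
    ctrl.servo_line([*q,.1165],max_speed=.08)
    effector.set_gripper(.01,45);ctrl.pause(.2);st('grip')
    r=ctrl.servo_line([*q,.1530],max_speed=.025,threshold=22);st(f'top {r}');ctrl.pause(.3);st('hold')
    r=ctrl.servo_line([*q,.1160],max_speed=.04,threshold=25);st(f'bot {r}')
    effector.set_gripper(.06,45);ctrl.pause(.5);st('rel')
E
python3 - <<'E'
from h import *
ctrl.move_to([.663,-.0533,.22],[pi,0,BA])
stroke()
E
```

```text
grip t 92.2 tcp [ 0.6629 -0.0533  0.1165] F [-0.7  0.5  0.4] w 0.0197 g 45.0
top True t 93.4 tcp [ 0.6622 -0.0531  0.1476] F [  4.7  -2.4 -10.8] w 0.0194 g 45.0
hold t 93.7 tcp [ 0.6622 -0.0531  0.1466] F [  5.2  -1.9 -10.9] w 0.0198 g 45.0
bot True t 94.4 tcp [ 0.662  -0.0531  0.1165] F [-1.9  0.1  6.3] w 0.0197 g 45.0
rel t 95.8 tcp [ 0.6619 -0.0531  0.1151] F [ 0.3 -0.8 -0.1] w 0.0603 g 0.0
```

```bash
python3 - <<'E'
from h import *
q=[.6630,-.0533]
ctrl.servo_line([*q,.1165],max_speed=.08)
effector.set_gripper(.01,45);ctrl.pause(.2);st('grip')
for z in(.1205,.1265,.1365,.1435,.1465): 
    ctrl.servo_line([*q,z],max_speed=.03,threshold=30);st(z)
r=ctrl.servo_line([*q,.1540],max_speed=.02,threshold=26);st(r);ctrl.pause(.2);st('hold')
cam('scene','s4.png');c=cam('wrist','w4.png')
r=ctrl.servo_line([*q,.1160],max_speed=.04,threshold=25);st(f'bot {r}')
effector.set_gripper(.06,45);ctrl.pause(.5);st('rel')
E
```

```text
grip t 96.9 tcp [ 0.6628 -0.0533  0.1165] F [-1.9 -0.2  1.8] w 0.0197 g 45.0
0.1205 t 97.2 tcp [ 0.6626 -0.0532  0.12  ] F [-0.4  0.  -6.9] w 0.0195 g 45.0
0.1265 t 97.5 tcp [ 0.6627 -0.0532  0.1264] F [-0.5 -0.1 -8.9] w 0.0194 g 45.0
0.1365 t 98.0 tcp [ 0.6627 -0.0532  0.1365] F [-2.4  0.6 -9.3] w 0.0198 g 45.0
0.1435 t 98.4 tcp [ 0.6628 -0.0532  0.1435] F [ -2.1  -0.7 -11. ] w 0.0199 g 45.0
0.1465 t 98.7 tcp [ 0.6628 -0.0532  0.1465] F [ -2.9   0.8 -11.7] w 0.0194 g 45.0
True t 99.0 tcp [ 0.6619 -0.053   0.1477] F [  3.9  -1.5 -11.7] w 0.0197 g 45.0
hold t 99.2 tcp [ 0.6615 -0.0529  0.1469] F [  5.9  -1.1 -11.6] w 0.0194 g 45.0
bot True t 100.0 tcp [ 0.6616 -0.053   0.1166] F [-2.2  1.   7.2] w 0.0196 g 45.0
rel t 101.3 tcp [ 0.6611 -0.0529  0.1151] F [-0.5  0.6 -0.3] w 0.0597 g 0.0
```

```bash
python3 - <<'E'
from h import *
stroke()
ctrl.servo_line([.663,-.0533,.25],max_speed=.12)
ctrl.move_to([.56,-.05,.32],[pi,0,0]);c=cam('wrist','g5.png')
s=cam('scene','s5.png');st('')
rep('lid',c,quad(lidmask(c)),.095)
cv2.imwrite('pics/v11.png',np.hstack([c['frame'][:290,50:450],cv2.resize(s['frame'][110:270,170:330],(290,290))]))
E
```

```text
grip t 102.5 tcp [ 0.6627 -0.0533  0.1166] F [-3.2  0.7  3.6] w 0.0196 g 45.0
top True t 103.7 tcp [ 0.6628 -0.0531  0.1475] F [  2.4  -1.  -12.7] w 0.0197 g 45.0
hold t 104.0 tcp [ 0.6625 -0.053   0.1466] F [  5.5  -1.4 -10.9] w 0.0196 g 45.0
bot True t 104.7 tcp [ 0.6619 -0.053   0.1165] F [-2.6  1.2  5.7] w 0.0196 g 45.0
rel t 106.0 tcp [ 0.6618 -0.053   0.1151] F [-0.1  0.7  0.2] w 0.0603 g 0.0
 t 108.6 tcp [ 0.5602 -0.05    0.3197] F [-1.   0.8  0. ] w 0.0602 g 0.0
lid z 0.095 ctr [ 0.6623 -0.0529] sides [0.2363 0.1333 0.2372 0.1331] ax deg 88.21
```

View pics/v11.png

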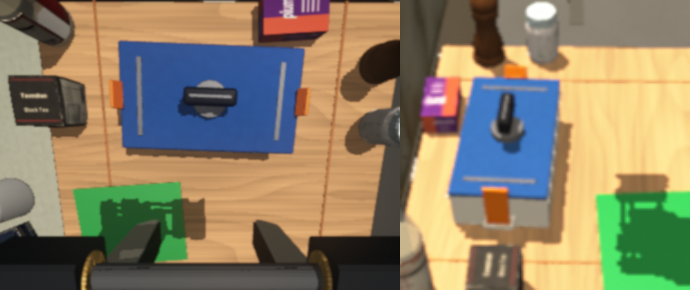

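Lid clipped under both hooks (at about (117,95) and (302,102)), the pump is in, the mat is empty and the other things are standing where they were.

```bash
python3 -c "
from h import *
print(ctrl.sign_off())"
```

```text
the job is handed in; nothing more can be done
None
```

I've handed the job in: all four tomatoes are in the box, the lid is seated under both hooks, and the pump had three full strokes and is back down; it took about 109 s, and no verdict came back. One tomato had shifted against its neighbour partway through, so one grasp closed between the two and lifted nothing; both then went into the box normally.

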